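Lock a bamboo tube in the drilling cradle

TASK

Get the long slim bamboo tube that lies by itself to one side of the cradle (not one of the stacks at the back) ready for drilling: lay it in both V-blocks of the wooden cradle, centred end to end over the pair, and let go; then swing the steel hasp over it, fully down over its staple, and push the locking pin through the staple loop until its head is fully home against the guide. Leave the other things on the bench where they are.

Things in the scene. Friction and masses are not known exactly. Their poses are not given: they have to be found in the camera images.
- cradle: Wooden drilling cradle, fixed. Frame: origin on the bench below the hasp strap's line, z up, y along the seated tube, x across it, from the hasp's hinge towards the staple. All sizes in mm in this frame. Baseboard x -75 to 75, y -190 to 185, 12 thick; it carries two V-blocks, a hinge post (x -62 to -38, y -30 to 30, top z 66), a staple and a pin guide.
- tube_seat (a point): Where the tube's middle belongs: cradle x 0, y 70, z 40, axes as the cradle's; midway between two 90-degree V-blocks at y 0 and y 140, each 30 long in y. V rims at x +-19, z 38; block sides at x +-27. Between the blocks is only the baseboard.
- staple_loop (a point): Middle of the staple's opening: cradle x 45, y 0, z 73.5, axes as the cradle's. The staple is an upright loop of 6 mm steel rod in the x-z plane, 31 wide outside, 19 inside, top at z 92.
- guide_end (a point): Outer end of the pin guide, on the channel's axis: cradle x 45, y -95, z 74, axes as the cradle's. The guide is a closed 15 x 15 channel along y from y -95 to -20 (outside x 27 to 63, top z 85.5). Outside it a ledge (x 30 to 60, y -185 to -100, top z 58.5) carries the pin's head.
- hasp_hinge (a point): Middle of the hasp's hinge axis: cradle x -45, y 0, z 60.5, axes as the cradle's; the axis runs along y.
- hasp (a joint): Hasp angle, rad: 0 = flat down over the staple (its stop), grows as it rises; 1.57 upright, more leans away from the staple, stop at 2.1; starts at 1.65 to 1.95. Stiff: stays where left, moves at about 1.5 N 60 mm from the hinge. Steel strap 125 long from the hinge axis, 28 wide, 5 thick, slot 42 x 12 for the staple 69 to 111 from the hinge. Down, its top is at z 63, its underside 3 over the tube.
- hasp_end (a point): Free end of the hasp strap, 125 mm from the hinge axis, mid width and mid thickness.
- pin: Loose steel pin, 12 mm thick, 145 long, about 120 g, lying along the cradle's y in the guide. Origin: its rounded tip, on the axis; +y from head to tip. Head: disc 28 in diameter, 20 thick, inner face 125 from the tip. At the start the tip is 25 to 35 short of the staple, axis at z 72.5. Home: head against the guide's end, tip 30 past the staple. Slides at about 1 N.
- pin_head (a point): Middle of the outer flat face of the pin's head, 145 mm from the tip.
- tube: The long slim bamboo tube, 200 mm long and 30 mm in diameter, about 60 to 130 g, lying on the bench at the left or the right of the cradle, roughly pointing away from the robot. Origin at its middle, on its axis; its y axis is the long axis (either end may lead). It can roll.
- fat_tube: Bystander: thick bamboo tube, 46 mm in diameter, 150 mm long, lying on the bench on the other side of the cradle. Origin at its middle on its axis, y along it. It does not fit under the hasp.
- stub: Bystander: short bamboo stub, 30 mm in diameter, 80 mm long, lying close to the cradle. Origin at its middle on its axis, y along it.
- tape_roll: Bystander: flat cardboard ring, 84 mm in diameter, 25 mm high, beyond the cradle. Origin under its centre.
- glue_jar: Bystander: grey jar, 64 mm in diameter, 70 mm high, close to the cradle on the robot's side. Origin under its centre.
- resin_bottle: Bystander: white bottle, 68 mm in diameter, 180 mm high, at the far right. Origin under its centre.
- mug: Bystander: white mug, 80 mm in diameter, 90 mm high, at the far left. Origin under its centre.
Not all that is in view belongs to the job. Of the things shaped like the pin, the steel one is meant.

How it is judged:
By the outcome, as a careful person would: the job done as asked, in the order asked, and still so for the second after the job is handed in, with the robot touching nothing.
It also fails if it takes over 64 s, if anything falls off the work surface, if the arm or the gripper's body presses on something with over 40 N, if the wrist force passes 120 N, or if a joint passes its speed limit or range.

ROBOT

A 7-joint arm with a two-finger parallel gripper is mounted at the origin on the work surface. World frame = base frame: x ahead of the robot, y to its left, z up, the work surface at z = 0. Lengths are in mm, angles in degrees, forces in N, time in s.
With the tool pointing down it reaches from about 400 to 875 mm from the base axis. Payload 6.5 kg.
Tool frame: the origin (TCP) lies on the mounting face of the last link; the fingertips stand 173 mm ahead of it and the grasp point (between the pads) lies 155 mm ahead of it; x points along the fingers, y is the direction in which the jaws open and shut, and the axes are right-handed (so a half turn about x gives the same grasp; the last joint's range is limited). The gripper opens to 85 mm and grips with 20 to 120 N. Pads are 22 mm wide; open, the fingers measure 114 mm over their backs; the gripper's body (76 mm by 85 mm) begins 54 mm behind the grasp point. The pads swing forward as they close: fully open they stand 13 mm farther back than shut.
Start: joints at [-80.97, 30.733, -0.252, 88.115, 0.149, 61.152, -4.079], TCP at [144.25, 633.784, 404.69] pointing down, gripper open.
Joint ranges: [-154.64, 154.64], [-21.42, 123.67], [-72.66, 72.17], [13.99, 137.28], [-74.86, 254.86], [10.95, 109.41], [-158.01, 158.01]. Speed limits (degrees/s): [136.94, 136.94, 180, 180, 180, 180, 180].

INTERFACE

Orientations are given as a 3x3 rotation matrix whose columns are the frame's x, y, z axes.
In Python, from station import env gives the robot as it stands.
- The arm moves only by the shell command python3 -m crank 'ROWS' [FORCE]. ROWS is JSON, a list of rows, each an object with "rotation": the turn, a rotation vector about the world's x, y, z in rad, a list of three; "translation": the shift along the world's x, y, z in mm, a list of three; "hand": the gripper command: -1 is shut, 1 is fully open, values between are in proportion. In form: [{"rotation": [wx, wy, wz], "translation": [dx, dy, dz], "hand": hand}, ...]. A call has 1 to 5 rows; each row shifts and turns the commanded pose from where the row before left it; what a row does not reach is not made up. A row lasts 1/12 s, in which the tool goes at most 41.7 mm and 7.16 degrees, less where a joint would pass 70% of its speed; a pose out of reach is approached as far as the arm can. A call with a gripper value outside its range is refused whole. The fingers move at their own pace and stop on an object; FORCE is the grip in N (left out, the last holds). Time passes only in rows, so rows that do not move let the fingers close. It gives the time, the measured TCP pose, the force and the opening at its end, in the units of the state.
- env.get_obs(): the state, without advancing time (a new reading comes with each control period).
- env.camera(name): name is "side" or "top" or "wrist"; returns the picture (384x512x3 uint8, blue, green, red); there is no depth.
- env.camera_model(name): a dict with "K" (3x3 intrinsics, pixels), "k1" (the pictures are not rectified: a ray, as slopes to the right and down, at radius r is drawn at 1 + k1 r^2 times it, then the intrinsics apply), "eye" and "rotation" of the camera in the world. Camera axes: x right, y down, z forward; pixel columns grow to the right and rows downward; lengths in mm; the calibration is good to about 2 mm. A picture is of the moment at which its call begins: read the wrist's pose just before it. camera_model takes no time and is no camera call; for the wrist camera it gives the pose at the moment of the call.
- env.job_done(): hands the job in, once; it reports no verdict.
Trained networks look in the newest picture that a camera, given by its name, has taken for a name from the list of things; names that differ only in an ending like _2 or _b are one class to them, and where a whole thing is asked for, a point or a joint stands for the part that bears it (a point fixed in the world has none). Each returns a list of dicts, best first, with "score" (0 to 1); they miss things now and then, are a little off and sometimes report something else, mostly with a low value. They report only what shows in the picture. A call takes as long as a camera call. They do not tell look-alikes from the thing itself.
- env.spot_in(label, camera): "location" ([x, y, z] in mm, in world coordinates, good to about 4 mm: the middle of the surface that is visible of it).
- env.pinpoint(label, camera): "location" ([x, y, z] in mm, in world coordinates, good to about 4 mm: a listed point, or the origin of a listed thing).
The state is a dict: "time": time; "joint_positions": joint angles; "qd": joint speeds; "joint_torque": joint torques, N m; "position": TCP position; "tool_rot": TCP orientation; "force": force on the tool from outside, world axes, zero at the start; "ft_torque": the same for the moment, N m; "finger_gap": finger opening in mm.
Only numpy, scipy, OpenCV 4.12 (cv2) and the standard library are available. Lean on these libraries where they do the work, as an engineer would, in place of code of your own. Each camera call takes 0.05 s, during which the arm holds its last target.

## Working session

There is one attempt and no reset: what is moved stays moved. The work goes in short steps, Python scripts to look and compute and a shell command to move; the robot and the scene stay as the last step left them, time stands still between calls to the robot, and variables do not carry over. Pictures are saved under pics/ and viewed, and the job is handed in when it is done.

```bash
ls; mkdir -p pics; python3 - <<'E'
from station import env
import cv2
o=env.get_obs(); print({k:o[k] for k in('time','position','tool_rot','finger_gap','force')})
for c in('top','side'):
    im=env.camera(c); cv2.imwrite(f'pics/{c}0.png',im)
    for l in ('tube','fat_tube','stub','pin','pin_head','tube_seat','staple_loop','guide_end','hasp_hinge','hasp_end','glue_jar','tape_roll','cradle'):
        r=env.pinpoint(l,c); print(c,l,[( [round(v) for v in d['location']],round(d['score'],2)) for d in r[:4]])
    m=env.camera_model(c); print(m['eye'])
print(env.get_obs()['time'])
E
```

```text
pics
{'time': 0.0, 'position': array([144.16112915, 633.46749617, 403.78604023]), 'tool_rot': array([[-2.85258253e-04,  2.21874172e-01,  9.75075264e-01],
       [-1.76367024e-03,  9.75073676e-01, -2.21874326e-01],
       [-9.99998404e-01, -1.78300271e-03,  1.13165060e-04]]), 'finger_gap': 85.63256234978714, 'force': array([ 0.19869024, -0.58520555,  0.07901763])}
top tube [([453, -346, 15], 0.97), ([561, -2, -1], 0.39)]
top fat_tube [([467, 348, 22], 0.57)]
top stub [([452, 118, 15], 0.55), ([604, -10, 74], 0.24)]
top pin [([352, 222, 6], 0.81)]
top pin_head [([568, -174, 73], 0.56), ([256, 114, 13], 0.56)]
top tube_seat [([575, 66, 41], 0.83), ([669, -79, -3], 0.68)]
top staple_loop [([606, -9, 73], 0.94)]
top guide_end [([587, -100, 75], 0.97)]
top hasp_hinge [([521, 6, 58], 0.88)]
top hasp_end [([473, 14, 177], 0.45), ([606, -10, 70], 0.42)]
top glue_jar [([424, -57, 1], 0.86), ([453, -347, 18], 0.35)]
top tape_roll [([665, -81, 0], 0.83)]
top cradle [([563, 0, -1], 0.63), ([464, 346, 20], 0.56), ([473, 15, 177], 0.36)]
[ 377.44298786   18.43160449 1335.36264263]
side tube [([447, -342, 15], 0.7)]
side fat_tube [([473, 342, 27], 0.77)]
side stub [([454, 115, 13], 0.62)]
side pin [([359, 220, 9], 0.72), ([447, -342, 15], 0.46)]
side pin_head [([259, 117, 12], 0.48), ([573, -184, 76], 0.47)]
side tube_seat [([569, 73, 38], 0.86), ([700, 374, 2], 0.57)]
side staple_loop [([605, -8, 73], 0.82)]
side guide_end [([589, -102, 75], 0.97)]
side hasp_hinge [([514, 8, 64], 0.81), ([671, -86, -6], 0.7)]
side hasp_end [([474, 14, 180], 0.59)]
side glue_jar [([422, -57, 2], 0.76)]
side tape_roll [([670, -81, -5], 0.88)]
side cradle [([607, -10, 73], 0.61), ([564, 3, 2], 0.56)]
[ 317.61597641 -512.37958032  800.71046697]
1.4
```

View pics/top0.png

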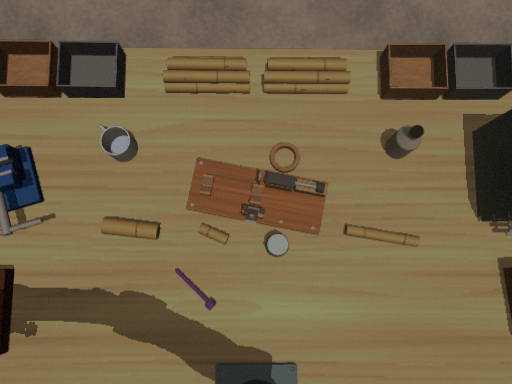

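View pics/side0.png

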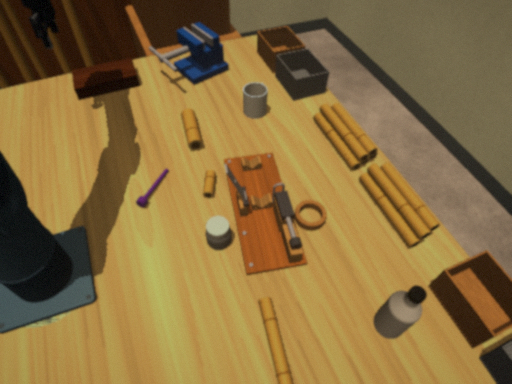

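```bash
cat > h.py <<'E'
import numpy as np, cv2
def ray(m,uv):
    K=np.array(m['K']);d0=np.array([(uv[0]-K[0,2])/K[0,0],(uv[1]-K[1,2])/K[1,1]]);d=d0.copy()
    for _ in range(20): d=d0/(1+m['k1']*(d@d))
    return np.array(m['rotation'])@np.r_[d,1]
def toz(m,uv,z):
    r=ray(m,uv);e=np.array(m['eye']);return e+r*(z-e[2])/r[2]
def proj(m,p):
    c=np.array(m['rotation']).T@(np.array(p,float)-np.array(m['eye']));d=c[:2]/c[2];d=d*(1+m['k1']*(d@d))
    K=np.array(m['K']);return np.array([K[0,0]*d[0]+K[0,2],K[1,1]*d[1]+K[1,2]])
E
python3 - <<'E'
from station import env
from h import *
A=np.array([[0,70],[45,0],[45,-95],[-45,0]],float)
W={'top':[[575,66],[606,-9],[587,-100],[521,6]],'side':[[569,73],[605,-8],[589,-102],[514,8]]}
a=np.vstack([A,A]);b=np.vstack([W['top'],W['side']]).astype(float)
ac=a-a.mean(0);bc=b-b.mean(0)
th=np.arctan2((ac[:,0]*bc[:,1]-ac[:,1]*bc[:,0]).sum(),(ac*bc).sum())
R=np.array([[np.cos(th),-np.sin(th)],[np.sin(th),np.cos(th)]]);t=b.mean(0)-R@a.mean(0)
print('cradle',np.degrees(th),t,(b-(a@R.T+t)).round(1).tolist())
im=cv2.imread('pics/top0.png')
m=env.camera_model('top')
cv2.imwrite('pics/z1.png',cv2.resize(im[210:262,330:430],None,fx=7,fy=7,interpolation=cv2.INTER_CUBIC))
c=im[150:240,180:335].copy();c=cv2.resize(c,None,fx=5,fy=5,interpolation=cv2.INTER_CUBIC)
for p in [(-75,-190,12),(75,-190,12),(75,185,12),(-75,185,12),(45,0,92),(30,-185,58.5),(60,-185,58.5),(45,-95,85.5)]:
    w=np.r_[R@p[:2]+t,p[2]];u=(proj(m,w)-[180,150])*5+2
    cv2.circle(c,tuple(int(v) for v in u),3,(0,255,0),-1)
cv2.imwrite('pics/z2.png',c)
E
```

```text
cradle -9.916730853250968 [ 5.6074444e+02 -1.5594228e-01] [[2.2, -2.8], [0.9, -1.1], [-1.7, 1.5], [4.6, -1.6], [-3.8, 4.2], [-0.1, -0.1], [0.3, -0.5], [-2.4, 0.4]]
```

View pics/z1.png

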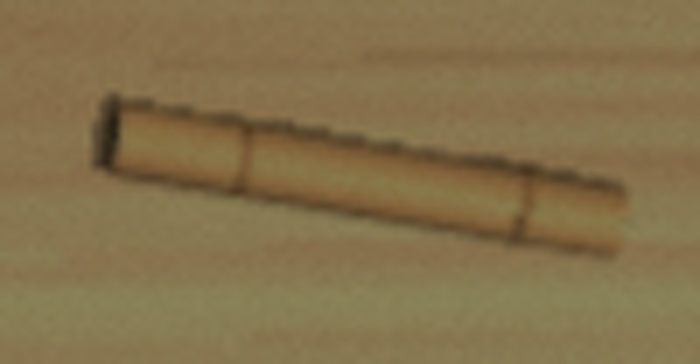

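View pics/z2.png

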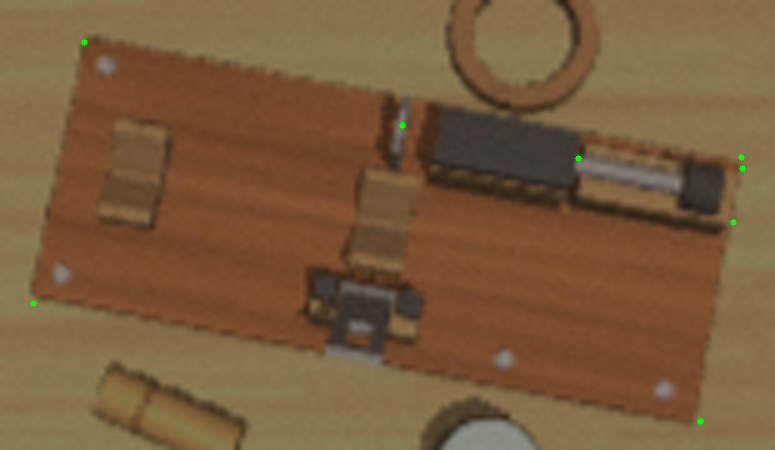

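```bash
python3 - <<'E'
from station import env
from h import *
m=env.camera_model('top')
pc=[((697,425),(-75,-190)),((86,38),(75,185)),((34,298),(-75,185)),((743,160),(75,-190))]
b=np.array([toz(m,((u[0]-2)/5+180,(u[1]-2)/5+150),12)[:2] for u,_ in pc]);a=np.array([p for _,p in pc],float)
ac=a-a.mean(0);bc=b-b.mean(0)
th=np.arctan2((ac[:,0]*bc[:,1]-ac[:,1]*bc[:,0]).sum(),(ac*bc).sum())
R=np.array([[np.cos(th),-np.sin(th)],[np.sin(th),np.cos(th)]]);t=b.mean(0)-R@a.mean(0)
print(np.degrees(th),t,(b-(a@R.T+t)).round(1).tolist(), 'seat',R@[0,70]+t)
e=[toz(m,((u-3)/7+330,(v-3)/7+210),z) for u,v,z in((112,135,15),(620,220,15))]
print(e,np.linalg.norm(e[0]-e[1]),(e[0]+e[1])/2,np.degrees(np.arctan2(*(e[0]-e[1])[:2])))
E
```

```text
-10.601650018771698 [ 5.61450268e+02 -1.78250316e-01] [[-0.6, 0.5], [-0.0, 0.5], [0.1, -0.8], [0.5, -0.2]] seat [574.32884394  68.62685327]
[array([ 468.00518034, -245.95177151,   15.        ]), array([ 435.04796031, -445.17989639,   15.        ])] 201.9356929649813 [ 451.52657032 -345.56583395   15.        ] 9.39306290424739
```

```bash
python3 -m crank '[{"rotation":[0,0,-0.054],"translation":[30,-23,0],"hand":1},{"rotation":[0,0,-0.054],"translation":[30,-23,0],"hand":1},{"rotation":[0,0,-0.054],"translation":[30,-23,0],"hand":1},{"rotation":[0,0,-0.054],"translation":[30,-23,0],"hand":1},{"rotation":[0,0,-0.054],"translation":[30,-23,0],"hand":1}]' 40
python3 -m crank '[{"rotation":[0,0,-0.054],"translation":[30,-23,0],"hand":1},{"rotation":[0,0,-0.054],"translation":[30,-23,0],"hand":1},{"rotation":[0,0,-0.054],"translation":[30,-23,0],"hand":1},{"rotation":[0,0,-0.054],"translation":[30,-23,0],"hand":1},{"rotation":[0,0,-0.054],"translation":[30,-23,0],"hand":1}]'
```

```text
time: 1.82
position: [295.5, 517.5, 404.9]
tool_rot: [[0.0, 0.476, 0.879], [0.0, 0.879, -0.476], [-1.0, 0.0, 0.0]]
force: [1.0, 0.4, -0.6]
finger_gap: 85.7
time: 2.23
position: [445.5, 402.5, 404.9]
tool_rot: [[0.0, 0.693, 0.72], [0.0, 0.72, -0.693], [-1.0, 0.0, -0.0]]
force: [-0.5, 0.7, 0.1]
finger_gap: 85.3
```

```bash
python3 -m crank '[{"rotation":[0,0,-0.054],"translation":[15,-38,0],"hand":1},{"rotation":[0,0,-0.054],"translation":[15,-38,0],"hand":1},{"rotation":[0,0,-0.054],"translation":[15,-38,0],"hand":1},{"rotation":[0,0,-0.054],"translation":[15,-38,0],"hand":1},{"rotation":[0,0,-0.054],"translation":[15,-38,0],"hand":1}]'
python3 -m crank '[{"rotation":[0,0,-0.054],"translation":[5,-40,0],"hand":1},{"rotation":[0,0,-0.054],"translation":[5,-40,0],"hand":1},{"rotation":[0,0,-0.054],"translation":[5,-40,0],"hand":1},{"rotation":[0,0,-0.054],"translation":[0,-41,0],"hand":1},{"rotation":[0,0,-0.054],"translation":[0,-41,0],"hand":1}]'
python3 -m crank '[{"rotation":[0,0,-0.054],"translation":[-8,-40,0],"hand":1},{"rotation":[0,0,-0.054],"translation":[-8,-40,0],"hand":1},{"rotation":[0,0,-0.054],"translation":[-8,-40,0],"hand":1},{"rotation":[0,0,-0.054],"translation":[-8,-40,0],"hand":1},{"rotation":[0,0,-0.054],"translation":[-8,-40,0],"hand":1}]'
```

```text
time: 2.65
position: [519.7, 211.9, 404.9]
tool_rot: [[0.0, 0.86, 0.509], [0.0, 0.509, -0.86], [-1.0, 0.001, -0.0]]
force: [1.2, 0.0, -0.2]
finger_gap: 85.4
time: 3.07
position: [534.1, 9.9, 405.0]
tool_rot: [[0.001, 0.965, 0.262], [0.0, 0.262, -0.965], [-1.0, 0.001, 0.0]]
force: [-0.4, -0.8, -0.2]
finger_gap: 85.4
time: 3.48
position: [493.6, -190.0, 405.0]
tool_rot: [[0.001, 1.0, -0.005], [0.0, -0.005, -1.0], [-1.0, 0.001, -0.0]]
force: [0.2, 0.6, 0.1]
finger_gap: 85.4
```

```bash
python3 -m crank '[{"rotation":[0,0,-0.04],"translation":[-10.5,-38,-10],"hand":1},{"rotation":[0,0,-0.04],"translation":[-10.5,-38,-10],"hand":1},{"rotation":[0,0,-0.04],"translation":[-10.5,-38,-10],"hand":1},{"rotation":[0,0,-0.039],"translation":[-10.5,-38,-10],"hand":1},{"rotation":[0,0,0],"translation":[0,-4,-10],"hand":1}]'
python3 - <<'E'
from station import env
from h import *
cv2.imwrite('pics/w1.png',env.camera('wrist'));m=env.camera_model('wrist')
import pickle;pickle.dump(m,open('w1.pkl','wb'))
print(env.get_obs()['position'],[ (d['location'],d['score']) for d in env.pinpoint('tube','wrist')[:2]])
E
```

```text
time: 3.9
position: [448.3, -351.5, 355.2]
tool_rot: [[-0.0, 0.985, -0.172], [-0.006, -0.172, -0.985], [-1.0, 0.001, 0.006]]
force: [-1.4, 0.4, 0.2]
finger_gap: 85.6
[ 449.30721716 -348.5941109   352.94080637] [([449.6, -345.8, 15.8], 0.76)]
```

View pics/w1.png

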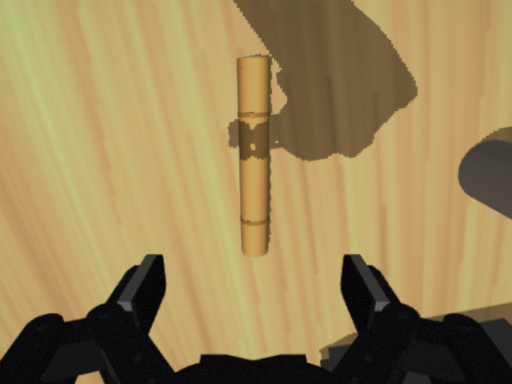

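```bash
python3 - <<'E'
from h import *
import pickle
m=pickle.load(open('w1.pkl','rb'))
e=[toz(m,u,15) for u in((253,60),(255,250))]
print(e,np.linalg.norm(e[0]-e[1]),(e[0]+e[1])/2,np.degrees(np.arctan2(*(e[0]-e[1])[:2])))
from station import env;print(env.get_obs()['position'],env.get_obs()['tool_rot'])
E
```

```text
[array([ 467.39003402, -244.68451711,   15.        ]), array([ 436.51473957, -438.68211365,   15.        ])] 196.43917957541274 [ 451.95238679 -341.68331538   15.        ] 9.042951048204092
[ 450.68608461 -346.03618669  353.40845071] [[-2.44423807e-03  9.86206489e-01 -1.65501620e-01]
 [ 5.89623775e-05 -1.65501972e-01 -9.86209457e-01]
 [-9.99997011e-01 -2.42028906e-03  3.46377140e-04]]
```

```bash
python3 -m crank '[{"rotation":[0,0,0],"translation":[1,1,-40],"hand":1},{"rotation":[0,0,0],"translation":[0,0,-40],"hand":1},{"rotation":[0,0,0],"translation":[0,0,-40],"hand":1},{"rotation":[0,0,0],"translation":[0,0,-35],"hand":1},{"rotation":[0,0,0],"translation":[0,0,-25],"hand":1}]'
python3 -m crank '[{"rotation":[0,0,0],"translation":[0,0,0],"hand":-1},{"rotation":[0,0,0],"translation":[0,0,0],"hand":-1},{"rotation":[0,0,0],"translation":[0,0,0],"hand":-1},{"rotation":[0,0,0],"translation":[0,0,0],"hand":-1},{"rotation":[0,0,0],"translation":[0,0,0],"hand":-1}]' 40
python3 -m crank '[{"rotation":[0,0,0],"translation":[0,0,0],"hand":-1},{"rotation":[0,0,0],"translation":[0,0,0],"hand":-1},{"rotation":[0,0,0],"translation":[0,0,0],"hand":-1}]' 40
```

```text
time: 4.42
position: [453.7, -340.9, 172.1]
tool_rot: [[-0.001, 0.987, -0.159], [0.003, -0.159, -0.987], [-1.0, -0.002, -0.002]]
force: [1.1, 0.7, 0.3]
finger_gap: 85.3
time: 4.83
position: [454.2, -343.6, 176.9]
tool_rot: [[0.003, 0.987, -0.161], [-0.002, -0.161, -0.987], [-1.0, 0.003, 0.001]]
force: [-1.1, 1.8, 10.7]
finger_gap: 28.4
time: 5.08
position: [454.2, -343.7, 176.9]
tool_rot: [[0.003, 0.987, -0.161], [-0.001, -0.161, -0.987], [-1.0, 0.003, 0.001]]
force: [-0.6, 1.8, 7.2]
finger_gap: 28.5
```

```bash
python3 -m crank '[{"rotation":[0,0,0],"translation":[0,0,25],"hand":-1},{"rotation":[0,0,0],"translation":[0,0,40],"hand":-1},{"rotation":[0,0,0],"translation":[0,0,40],"hand":-1},{"rotation":[0,0,0],"translation":[0,0,40],"hand":-1},{"rotation":[0,0,0],"translation":[0,0,40],"hand":-1}]'
python3 - <<'E'
from station import env
from h import *
cv2.imwrite('pics/w2.png',env.camera('wrist'));m=env.camera_model('wrist')
import pickle;pickle.dump(m,open('w2.pkl','wb'))
print(env.get_obs()['position'],env.get_obs()['force'])
E
```

```text
time: 5.5
position: [452.8, -343.0, 362.7]
tool_rot: [[0.001, 0.987, -0.162], [-0.0, -0.162, -0.987], [-1.0, 0.001, 0.0]]
force: [1.5, 0.1, -1.3]
finger_gap: 28.6
[ 454.43566921 -345.4340387   370.25339878] [ 2.41423864 -3.34781009  4.65421984]
```

View pics/w2.png

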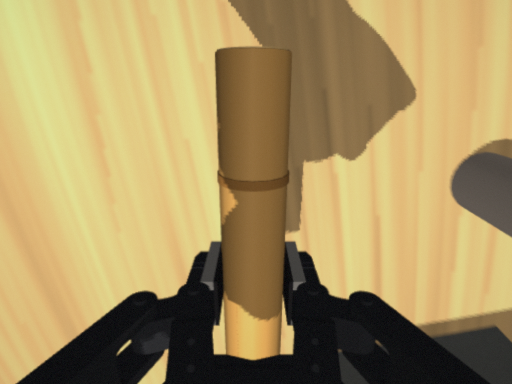

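```bash
python3 - <<'E'
from station import env
from h import *
import pickle
m=pickle.load(open('w2.pkl','rb'));o=env.get_obs();p=o['position'];R=o['tool_rot'];print(p)
for u in((254,48),):
  for d in (147,162):
    q=toz(m,u,p[2]-d);print(d,R.T@(q-p))
print(R)
E
```

```text
[ 454.43566921 -345.4340387   370.25339878]
147 [146.6207262    1.14374773 -97.11732782]
162 [161.61626988   1.20500703 -98.65072009]
[[ 0.01111494  0.98662883 -0.16260382]
 [-0.00605463 -0.16254448 -0.98668264]
 [-0.9999199   0.01195142  0.004167  ]]
```

```bash
python3 -m crank '[{"rotation":[0,0,-0.004],"translation":[11,30,15],"hand":-1},{"rotation":[0,0,-0.004],"translation":[11,37,10],"hand":-1},{"rotation":[0,0,-0.004],"translation":[11,38,6],"hand":-1},{"rotation":[0,0,-0.005],"translation":[11,38,0],"hand":-1},{"rotation":[0,0,-0.005],"translation":[11,38,0],"hand":-1}]'
python3 -m crank '[{"rotation":[0,0,0],"translation":[11,38,0],"hand":-1},{"rotation":[0,0,0],"translation":[11,38,0],"hand":-1},{"rotation":[0,0,0],"translation":[11,38,0],"hand":-1},{"rotation":[0,0,0],"translation":[11,38,0],"hand":-1},{"rotation":[0,0,0],"translation":[11,38,0],"hand":-1}]'
python3 -m crank '[{"rotation":[0,0,0],"translation":[10,36,0],"hand":-1},{"rotation":[0,0,0],"translation":[2,10,0],"hand":-1},{"rotation":[0,0,0],"translation":[0,0,0],"hand":-1},{"rotation":[0,0,0],"translation":[0,0,-40],"hand":-1},{"rotation":[0,0,0],"translation":[0,0,-40],"hand":-1}]'
python3 -m crank '[{"rotation":[0,0,0],"translation":[0,0,-20],"hand":-1},{"rotation":[0,0,0],"translation":[0,0,0],"hand":-1},{"rotation":[0,0,0],"translation":[0,0,0],"hand":-1}]'
python3 - <<'E'
from station import env
from h import *
import pickle
for c in('wrist','top','side'):
  cv2.imwrite(f'pics/{c}3.png',env.camera(c));m=env.camera_model(c);pickle.dump(m,open(f'{c}3.pkl','wb'))
  o=env.get_obs();print(o['position'],o['time'])
print(o['tool_rot'])
E
```

```text
time: 5.97
position: [508.4, -160.5, 392.1]
tool_rot: [[0.003, 0.983, -0.184], [0.0, -0.184, -0.983], [-1.0, 0.003, -0.001]]
force: [0.6, 0.4, -1.9]
finger_gap: 28.4
time: 6.38
position: [563.2, 29.7, 391.7]
tool_rot: [[0.002, 0.983, -0.183], [0.001, -0.183, -0.983], [-1.0, 0.001, -0.001]]
force: [0.4, -0.2, -1.1]
finger_gap: 28.6
time: 6.8
position: [576.3, 72.8, 312.6]
tool_rot: [[0.007, 0.983, -0.183], [0.001, -0.183, -0.983], [-1.0, 0.007, -0.002]]
force: [0.7, -0.0, -1.8]
finger_gap: 28.3
time: 7.05
position: [575.0, 72.4, 290.9]
tool_rot: [[-0.001, 0.983, -0.185], [-0.001, -0.185, -0.983], [-1.0, -0.001, 0.001]]
force: [0.9, -0.4, -1.4]
finger_gap: 28.6
[575.79825161  72.58728609 292.23659309] 7.1
[576.14818123  72.88214512 292.84755439] 7.15
[576.24350109  73.17082058 292.99842067] 7.2
[[ 3.83095682e-03  9.82964384e-01 -1.83756209e-01]
 [ 5.90171002e-04 -1.83759748e-01 -9.82971010e-01]
 [-9.99992488e-01  3.65727191e-03 -1.28409273e-03]]
```

View pics/wrist3.png

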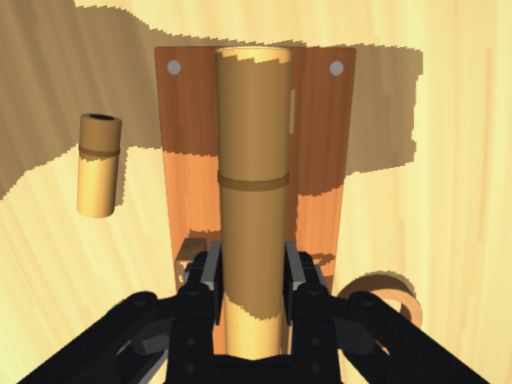

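```bash
python3 - <<'E'
import cv2
im=cv2.imread('pics/top3.png');cv2.imwrite('pics/top3z.png',cv2.resize(im[140:250,170:340],None,fx=4.5,fy=4.5,interpolation=cv2.INTER_CUBIC))
im=cv2.imread('pics/side3.png');cv2.imwrite('pics/side3z.png',cv2.resize(im[110:290,180:350],None,fx=3.3,fy=3.3,interpolation=cv2.INTER_CUBIC))
E
```

```text
(no output)
```

View pics/side3z.png

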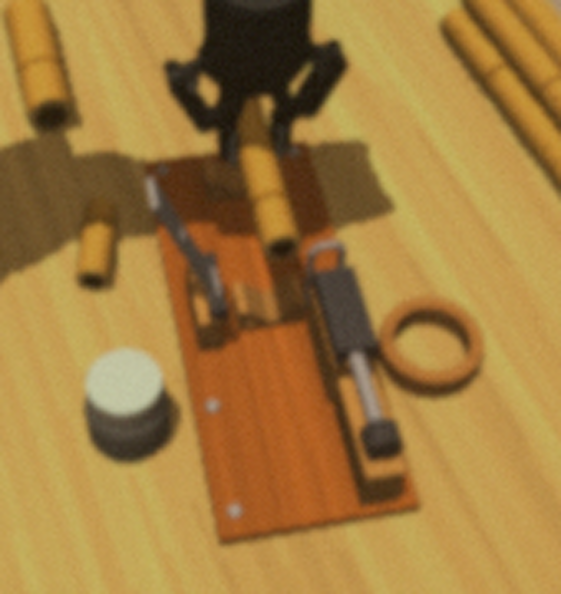

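View pics/top3z.png

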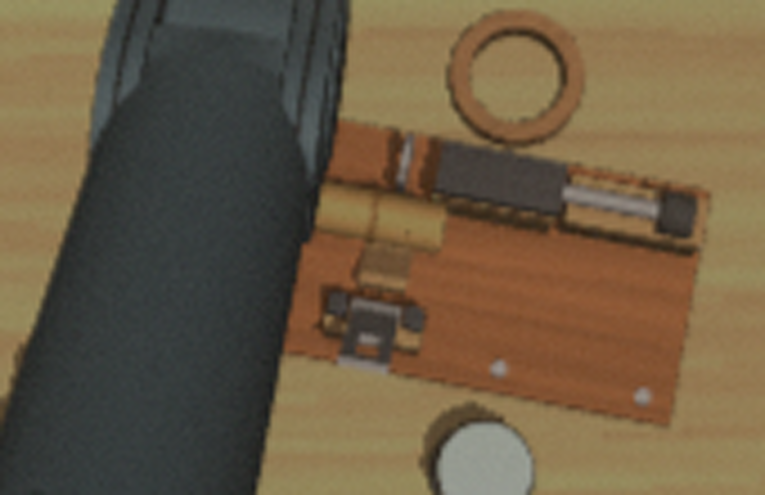

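```bash
cat >> h.py <<'E'
TH=np.radians(-10.6);RC=np.array([[np.cos(TH),-np.sin(TH)],[np.sin(TH),np.cos(TH)]]);TC=np.array([561.45,-.18])
def cr(w): return np.r_[RC.T@(np.array(w[:2])-TC),w[2]]
E
python3 - <<'E'
from h import *
import pickle
m=pickle.load(open('wrist3.pkl','rb'))
for u in((155,47),(355,47)): print('corner',cr(toz(m,u,12)).round(1))
for u in((218,50),(291,50)): print('tube end top/mid',cr(toz(m,u,292-162)).round(1))
print('top end',cr(toz(m,(254,47),292-147)).round(1))
m=pickle.load(open('top3.pkl','rb'))
for u,z in(((443,212),130),((443,250),130),((443,230),145)): print(cr(toz(m,((u[0]-2)/4.5+170,(u[1]-2)/4.5+140),z)).round(1))
print(cr([576,72.8,0]))
E
```

```text
corner [-70.3 186.3  12. ]
corner [ 77.8 186.4  12. ]
tube end top/mid [-11.8 172.2 130. ]
tube end top/mid [ 16.7 172.2 130. ]
top end [  2.2 171.7 145. ]
[ 10.7 -25.8 130. ]
[-10.6 -29.7 130. ]
[ -1.7 -27.5 145. ]
[ 0.87693976 74.41111393  0.        ]
```

```bash
python3 -m crank '[{"rotation":[0,0,0],"translation":[0,-1.5,-30],"hand":-1},{"rotation":[0,0,0],"translation":[0,0,-30],"hand":-1},{"rotation":[0,0,0],"translation":[0,0,-15],"hand":-1},{"rotation":[0,0,0],"translation":[0,0,-7],"hand":-1},{"rotation":[0,0,0],"translation":[0,0,0],"hand":-1}]'
python3 -m crank '[{"rotation":[0,0,0],"translation":[0,0,-3],"hand":-1},{"rotation":[0,0,0],"translation":[0,0,0],"hand":-1},{"rotation":[0,0,0],"translation":[0,0,0],"hand":-1}]'
```

```text
time: 7.62
position: [575.4, 72.2, 208.7]
tool_rot: [[-0.0, 0.983, -0.183], [-0.0, -0.183, -0.983], [-1.0, -0.0, 0.0]]
force: [-0.2, -0.5, -1.1]
finger_gap: 28.8
time: 7.87
position: [575.9, 72.3, 207.0]
tool_rot: [[0.002, 0.983, -0.183], [0.0, -0.183, -0.983], [-1.0, 0.002, -0.001]]
force: [0.6, -1.3, -1.7]
finger_gap: 28.4
```

```bash
python3 -m crank '[{"rotation":[0,0,0],"translation":[0,0,-2],"hand":-1},{"rotation":[0,0,0],"translation":[0,0,0],"hand":-1},{"rotation":[0,0,0],"translation":[0,0,0],"hand":-1}]'
python3 -m crank '[{"rotation":[0,0,0],"translation":[0,0,-2],"hand":-1},{"rotation":[0,0,0],"translation":[0,0,0],"hand":-1},{"rotation":[0,0,0],"translation":[0,0,0],"hand":-1}]'
```

```text
time: 8.12
position: [575.3, 72.4, 204.0]
tool_rot: [[0.0, 0.983, -0.183], [0.0, -0.183, -0.983], [-1.0, 0.0, -0.0]]
force: [-0.9, 0.4, -0.6]
finger_gap: 28.8
time: 8.37
position: [575.6, 72.3, 201.9]
tool_rot: [[0.001, 0.983, -0.183], [0.0, -0.183, -0.983], [-1.0, 0.001, -0.0]]
force: [-0.1, -0.0, 2.0]
finger_gap: 28.5
```

```bash
python3 -m crank '[{"rotation":[0,0,0],"translation":[0,0,-1],"hand":-1},{"rotation":[0,0,0],"translation":[0,0,0],"hand":-0.1},{"rotation":[0,0,0],"translation":[0,0,0],"hand":0.2},{"rotation":[0,0,0],"translation":[0,0,0],"hand":0.4},{"rotation":[0,0,0],"translation":[0,0,0],"hand":0.6}]'
python3 -m crank '[{"rotation":[0,0,0],"translation":[0,0,0],"hand":0.6},{"rotation":[0,0,0],"translation":[0,0,15],"hand":0.6},{"rotation":[0,0,0],"translation":[0,0,40],"hand":0.6},{"rotation":[0,0,0],"translation":[0,0,40],"hand":0.6},{"rotation":[0,0,0],"translation":[0,0,40],"hand":0.6}]'
python3 - <<'E'
from station import env
from h import *
import pickle
for c in('wrist',):
  im=env.camera(c);cv2.imwrite(f'pics/{c}4.png',im);m=env.camera_model(c);pickle.dump(m,open(f'{c}4.pkl','wb'))
  o=env.get_obs();print(o['position'],o['time'],o['finger_gap'])
E
```

```text
time: 8.78
position: [575.1, 72.3, 200.5]
tool_rot: [[-0.0, 0.983, -0.183], [-0.0, -0.183, -0.983], [-1.0, -0.0, 0.0]]
force: [-0.3, 0.2, -0.2]
finger_gap: 68.1
time: 9.2
position: [574.8, 72.1, 336.8]
tool_rot: [[-0.001, 0.983, -0.183], [-0.001, -0.183, -0.983], [-1.0, -0.001, 0.001]]
force: [1.6, 0.4, 0.4]
finger_gap: 68.5
[577.80766834  71.64251661 344.78929626] 9.25 68.04920323511223
```

View pics/wrist4.png

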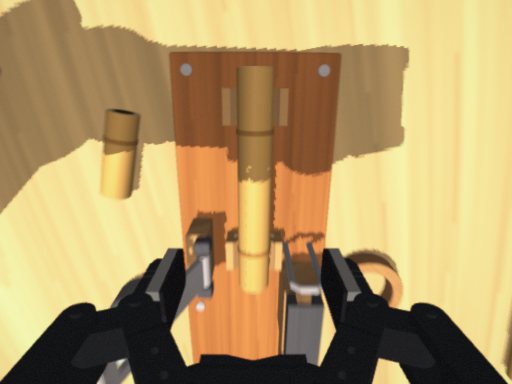

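```bash
python3 - <<'E'
from h import *
import pickle
m=pickle.load(open('wrist4.pkl','rb'))
for n,u,z in(('end',(255,66),55),('end',(255,292),40),('end',(255,290),55),('c',(170,53),12),('c',(340,53),12),('Vblk far',(225,88),38),('V',(285,88),38),('V',(225,126),38)): print(n,cr(toz(m,u,z)).round(1))
E
```

```text
end [  8.1 173.5  55. ]
end [  8.9 -46.1  40. ]
end [  8.7 -32.5  55. ]
c [-67.5 187.4  12. ]
c [ 85.6 187.6  12. ]
Vblk far [-16.8 156.9  38. ]
V [ 33.8 157.   38. ]
V [-17.7 125.1  38. ]
```

```bash
python3 -m crank '[{"rotation":[0,0,0],"translation":[-31,6,5],"hand":-1},{"rotation":[0,0,0],"translation":[-31,6,0],"hand":-1},{"rotation":[0,0,0],"translation":[-31,6,0],"hand":-1},{"rotation":[0,0,0],"translation":[-30,5,0],"hand":-1},{"rotation":[0,0,0],"translation":[-4,-18,0],"hand":-1}]'
python3 -m crank '[{"rotation":[0,0,0],"translation":[-5,-27,0],"hand":-1},{"rotation":[0,0,0],"translation":[-5,-27,-10],"hand":-1},{"rotation":[0,0,0],"translation":[0,0,-15],"hand":-1},{"rotation":[0,0,0],"translation":[0,0,0],"hand":-1}]'
python3 - <<'E'
from station import env
from h import *
for c in('side','top'):
  im=env.camera(c);cv2.imwrite(f'pics/{c}5.png',im)
  y0,x0,w,h=(110,160,190,180) if c=='side' else (140,170,170,120)
  cv2.imwrite(f'pics/{c}5z.png',cv2.resize(im[y0:y0+h,x0:x0+w],None,fx=4 if c=='top' else 3.2,fy=4 if c=='top' else 3.2,interpolation=cv2.INTER_CUBIC))
  o=env.get_obs();print(o['position'],cr(o['position']),o['time'],o['finger_gap'])
E
```

```text
time: 9.67
position: [443.7, 80.9, 339.7]
tool_rot: [[-0.006, 0.984, -0.176], [0.002, -0.176, -0.984], [-1.0, -0.006, -0.001]]
force: [0.3, -0.5, -0.9]
finger_gap: 7.3
time: 10.0
position: [437.0, 22.0, 314.2]
tool_rot: [[-0.003, 0.983, -0.186], [-0.001, -0.186, -0.983], [-1.0, -0.003, 0.001]]
force: [-0.1, 0.3, 0.1]
finger_gap: 0.0
[437.6696484   22.94247762 315.05639763] [-1.25921494e+02 -4.16622408e-02  3.15056398e+02] 10.05 -0.024235007943102006
[438.23510059  23.53440398 315.64599463] [-125.47457682    0.6441788   315.64599463] 10.1 0.3042141702186852
```

View pics/side5z.png

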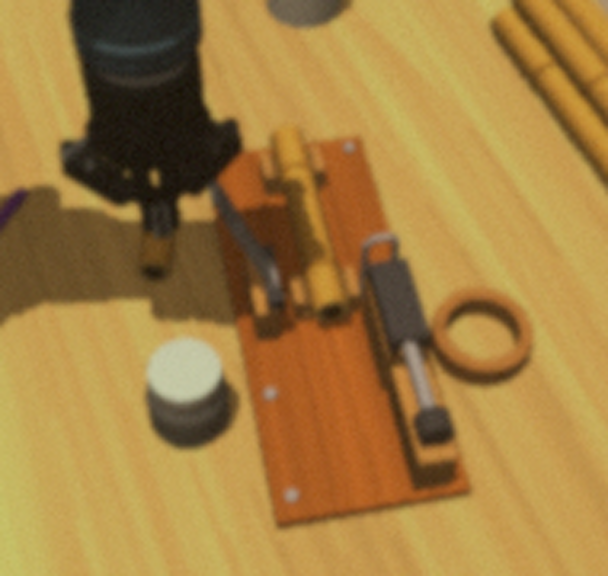

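View pics/top5z.png

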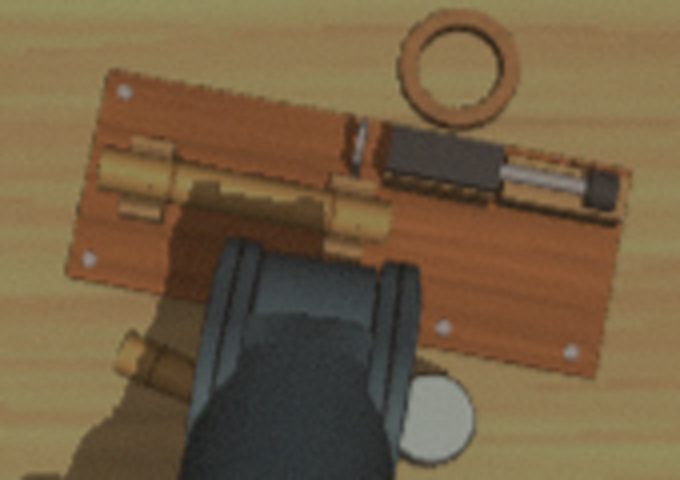

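```bash
python3 - <<'E'
from station import env
from h import *
m=env.camera_model('top')
for n,u,z in(('L',(101,168),40),('R',(390,220),40),('c',(108,70),12),('c',(66,276),12),('c',(598,380),12),('c',(632,170),12)): print(n,cr(toz(m,((u[0]-1.5)/4+170,(u[1]-1.5)/4+140),z)).round(1))
E
```

```text
L [  1.6 172.7  40. ]
R [  3.2 -28.2  40. ]
c [ 75. 186.  12.]
c [-73.3 185.3  12. ]
c [ -75.7 -190.    12. ]
c [  73.7 -188.8   12. ]
```

```bash
python3 -m crank '[{"rotation":[0,0,0],"translation":[0,0,10],"hand":-1},{"rotation":[0,0,0],"translation":[14.7,-2.8,0],"hand":-1},{"rotation":[0,0,0],"translation":[14.7,-2.8,0],"hand":-1},{"rotation":[0,0,0],"translation":[14.7,-2.8,0],"hand":-1},{"rotation":[0,0,0],"translation":[14.7,-2.8,0],"hand":-1}]'
python3 -m crank '[{"rotation":[0,0,0],"translation":[14.7,-2.8,0],"hand":-1},{"rotation":[0,0,0],"translation":[14.7,-2.8,0],"hand":-1},{"rotation":[0,0,0],"translation":[14.7,-2.8,0],"hand":-1},{"rotation":[0,0,0],"translation":[14.7,-2.8,0],"hand":-1},{"rotation":[0,0,0],"translation":[0,0,0],"hand":-1}]'
python3 - <<'E'
from station import env
from h import *
for c in('side',):
  im=env.camera(c);cv2.imwrite(f'pics/{c}6.png',im)
  y0,x0,w,h=(110,160,190,180)
  cv2.imwrite(f'pics/{c}6z.png',cv2.resize(im[y0:y0+h,x0:x0+w],None,fx=3.2,fy=3.2,interpolation=cv2.INTER_CUBIC))
  o=env.get_obs();print(o['position'],cr(o['position']),o['time'],o['finger_gap'])
E
```

```text
time: 10.52
position: [498.1, 13.0, 327.2]
tool_rot: [[0.001, 0.983, -0.181], [0.001, -0.181, -0.983], [-1.0, 0.001, -0.001]]
force: [-0.6, -0.1, 0.3]
finger_gap: -0.2
time: 10.93
position: [558.4, 1.5, 327.3]
tool_rot: [[0.004, 0.983, -0.182], [-0.001, -0.182, -0.983], [-1.0, 0.004, -0.0]]
force: [0.6, 0.1, 1.1]
finger_gap: 0.4
[557.01285463   1.55594594 326.93946459] [ -4.68075663   0.89010375 326.93946459] 10.9833 -0.5962315435447807
```

View pics/side6z.png

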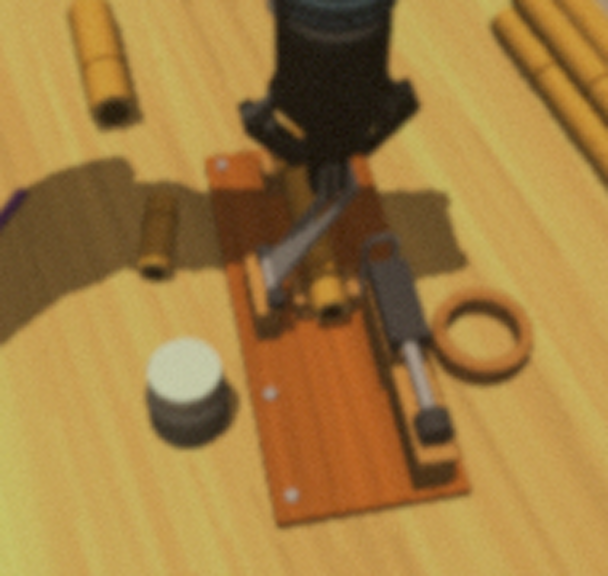

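```bash
python3 -m crank '[{"rotation":[0,0,0],"translation":[0,0,-15],"hand":-1},{"rotation":[0,0,0],"translation":[0,0,-15],"hand":-1},{"rotation":[0,0,0],"translation":[0,0,-15],"hand":-1},{"rotation":[0,0,0],"translation":[0,0,-15],"hand":-1},{"rotation":[0,0,0],"translation":[0,0,-15],"hand":-1}]'
python3 -m crank '[{"rotation":[0,0,0],"translation":[0,0,-5],"hand":-1},{"rotation":[0,0,0],"translation":[0,0,-5],"hand":-1},{"rotation":[0,0,0],"translation":[0,0,-3],"hand":-1},{"rotation":[0,0,0],"translation":[0,0,0],"hand":-1}]'
```

```text
time: 11.4
position: [555.7, 1.8, 251.3]
tool_rot: [[0.001, 0.983, -0.182], [0.0, -0.182, -0.983], [-1.0, 0.001, -0.001]]
force: [0.3, -0.8, 2.4]
finger_gap: 0.2
time: 11.73
position: [555.7, 1.2, 237.9]
tool_rot: [[-0.0, 0.983, -0.182], [0.0, -0.182, -0.983], [-1.0, -0.0, -0.0]]
force: [0.8, 0.3, -0.4]
finger_gap: 0.2
```

```bash
python3 -m crank '[{"rotation":[0,0,0],"translation":[0,0,-2],"hand":-1},{"rotation":[0,0,0],"translation":[0,0,0],"hand":-1},{"rotation":[0,0,0],"translation":[0,0,0],"hand":-1}]'
python3 -m crank '[{"rotation":[0,0,0],"translation":[0,0,-1],"hand":-1},{"rotation":[0,0,0],"translation":[0,0,0],"hand":-1},{"rotation":[0,0,0],"translation":[0,0,0],"hand":-1}]'
```

```text
time: 11.98
position: [556.0, 0.9, 236.5]
tool_rot: [[0.001, 0.983, -0.183], [0.0, -0.183, -0.983], [-1.0, 0.001, -0.001]]
force: [-1.5, 1.1, 4.8]
finger_gap: -0.2
time: 12.23
position: [556.1, 0.8, 236.4]
tool_rot: [[0.001, 0.983, -0.183], [0.001, -0.183, -0.983], [-1.0, 0.0, -0.001]]
force: [-3.9, 1.0, 15.4]
finger_gap: -0.2
```

```bash
python3 -m crank '[{"rotation":[0,0,0],"translation":[0,0,20],"hand":-1},{"rotation":[0,0,0],"translation":[0,0,40],"hand":-1},{"rotation":[0,0,0],"translation":[0,0,40],"hand":-1},{"rotation":[0,0,0],"translation":[1,-37,0],"hand":-1},{"rotation":[0,0,0],"translation":[1,-37,0],"hand":-1}]'
python3 -m crank '[{"rotation":[0,0,0],"translation":[2,-37,0],"hand":-1},{"rotation":[0,0,0],"translation":[2,-37,0],"hand":-1},{"rotation":[0,0,0],"translation":[2,-37,0],"hand":-1},{"rotation":[0,0,0],"translation":[2,-36,0],"hand":-1},{"rotation":[0,0,0],"translation":[0,0,0],"hand":-1}]'
python3 - <<'E'
from station import env
from h import *
for c in('side','top'):
  im=env.camera(c);cv2.imwrite(f'pics/{c}7.png',im)
  y0,x0,w,h=(110,160,190,180) if c=='side' else (140,170,170,120)
  cv2.imwrite(f'pics/{c}7z.png',cv2.resize(im[y0:y0+h,x0:x0+w],None,fx=4 if c=='top' else 3.2,fy=4 if c=='top' else 3.2,interpolation=cv2.INTER_CUBIC))
  o=env.get_obs();print(o['position'],cr(o['position']),o['time'],o['finger_gap'])
m=env.camera_model('top')
u=(618,192);print(cr(toz(m,((u[0]-1.5)/4+170,(u[1]-1.5)/4+140),73)))
E
```

```text
time: 12.65
position: [559.3, -71.2, 337.5]
tool_rot: [[0.006, 0.984, -0.176], [0.001, -0.176, -0.984], [-1.0, 0.005, -0.002]]
force: [0.5, -1.1, 0.2]
finger_gap: -0.0
time: 13.07
position: [563.9, -229.0, 335.9]
tool_rot: [[0.001, 0.981, -0.193], [-0.007, -0.193, -0.981], [-1.0, 0.003, 0.006]]
force: [-1.4, -0.9, 0.3]
finger_gap: -0.2
[ 564.48194309 -225.27288327  335.40283307] [  44.38634393 -220.69402178  335.40283307] 13.1167 0.017698151006021467
[ 565.13842678 -222.21532763  334.92464444] [  44.46918347 -217.5678812   334.92464444] 13.1667 -0.22516894515418445
[  45.41619048 -174.04942857   73.        ]
```

View pics/side7z.png

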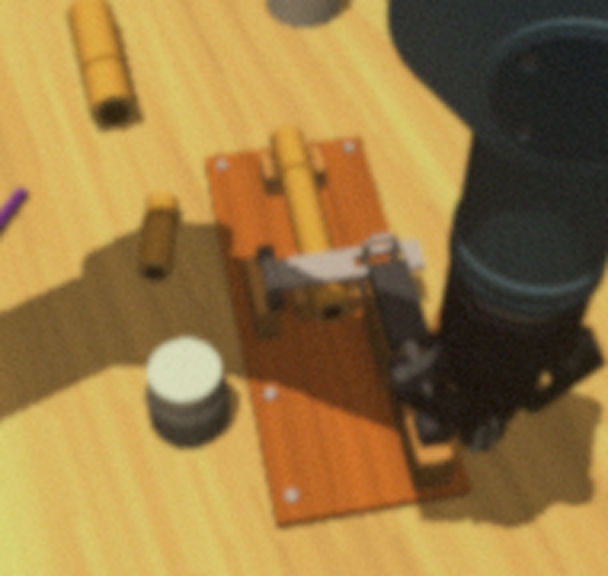

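View pics/top7z.png

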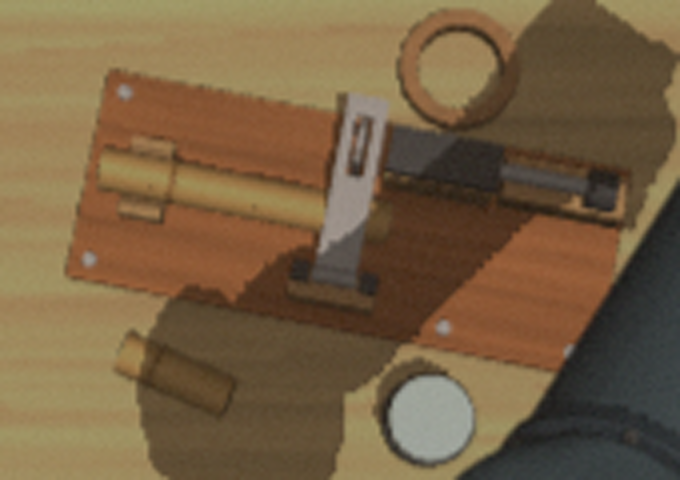

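```bash
python3 -m crank '[{"rotation":[0,0,0],"translation":[0,0,-35],"hand":-1},{"rotation":[0,0,0],"translation":[0,0,-35],"hand":-1},{"rotation":[0,0,0],"translation":[0,0,-20],"hand":-1},{"rotation":[0,0,0],"translation":[0,0,-6],"hand":-1},{"rotation":[0,0,0],"translation":[0,0,0],"hand":-1}]'
python3 -m crank '[{"rotation":[0,0,0],"translation":[2,10,0],"hand":-1},{"rotation":[0,0,0],"translation":[2,10,0],"hand":-1},{"rotation":[0,0,0],"translation":[1,5,0],"hand":-1},{"rotation":[0,0,0],"translation":[1,5,0],"hand":-1},{"rotation":[0,0,0],"translation":[1,5,0],"hand":-1}]'
```

```text
time: 13.58
position: [565.5, -218.4, 237.3]
tool_rot: [[-0.003, 0.983, -0.181], [0.002, -0.181, -0.983], [-1.0, -0.003, -0.001]]
force: [0.2, -0.3, 0.4]
finger_gap: -0.3
time: 14.0
position: [573.4, -184.3, 239.6]
tool_rot: [[0.002, 0.983, -0.182], [-0.0, -0.182, -0.983], [-1.0, 0.002, 0.0]]
force: [-0.2, -1.4, 0.0]
finger_gap: -0.1
```

```bash
python3 -m crank '[{"rotation":[0,0,0],"translation":[0.8,5,0],"hand":-1},{"rotation":[0,0,0],"translation":[0.9,5,0],"hand":-1},{"rotation":[0,0,0],"translation":[0.9,5,0],"hand":-1},{"rotation":[0,0,0],"translation":[0.9,5,0],"hand":-1},{"rotation":[0,0,0],"translation":[0.9,5,0],"hand":-1}]'
python3 -m crank '[{"rotation":[0,0,0],"translation":[0.9,5,0],"hand":-1},{"rotation":[0,0,0],"translation":[0.9,5,0],"hand":-1},{"rotation":[0,0,0],"translation":[0.9,5,0],"hand":-1},{"rotation":[0,0,0],"translation":[0.4,2,0],"hand":-1},{"rotation":[0,0,0],"translation":[0,0,0],"hand":-1}]'
python3 - <<'E'
from station import env
from h import *
for c in('side','top'):
  im=env.camera(c);cv2.imwrite(f'pics/{c}8.png',im)
  y0,x0,w,h=(110,160,190,180) if c=='side' else (140,170,170,120)
  cv2.imwrite(f'pics/{c}8z.png',cv2.resize(im[y0:y0+h,x0:x0+w],None,fx=4 if c=='top' else 3.2,fy=4 if c=='top' else 3.2,interpolation=cv2.INTER_CUBIC))
  o=env.get_obs();print(o['position'],cr(o['position']),o['time'],o['force'])
E
```

```text
time: 14.42
position: [577.3, -159.7, 238.7]
tool_rot: [[-0.0, 0.983, -0.183], [-0.0, -0.183, -0.983], [-1.0, -0.0, 0.0]]
force: [0.9, -0.9, -0.6]
finger_gap: 0.3
time: 14.83
position: [580.5, -142.2, 238.6]
tool_rot: [[-0.0, 0.983, -0.182], [0.001, -0.182, -0.983], [-1.0, -0.0, -0.001]]
force: [0.8, -0.9, 0.5]
finger_gap: 0.0
[ 580.40175218 -142.6356387   238.58400938] [  44.83325428 -136.53848256  238.58400938] 14.8833 [-0.03726213 -0.01253964 -0.85186419]
[ 580.29222794 -142.98216102  238.62194107] [  44.78934229 -136.89923872  238.62194107] 14.9333 [-0.15711818  0.62954008 -0.43053455]
```

View pics/side8z.png

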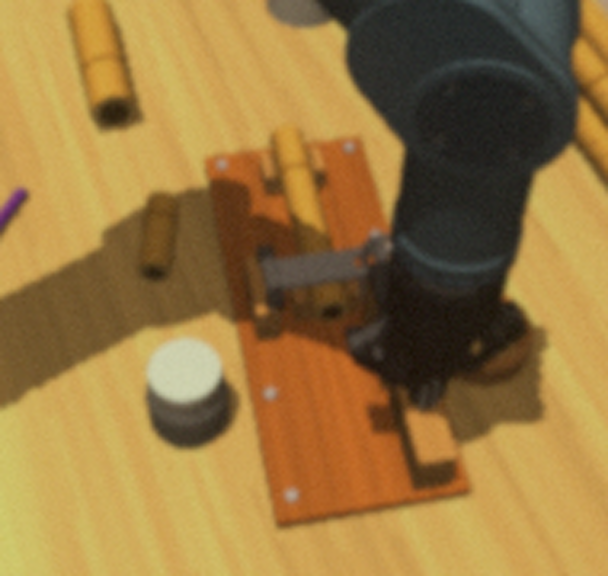

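View pics/top8z.png

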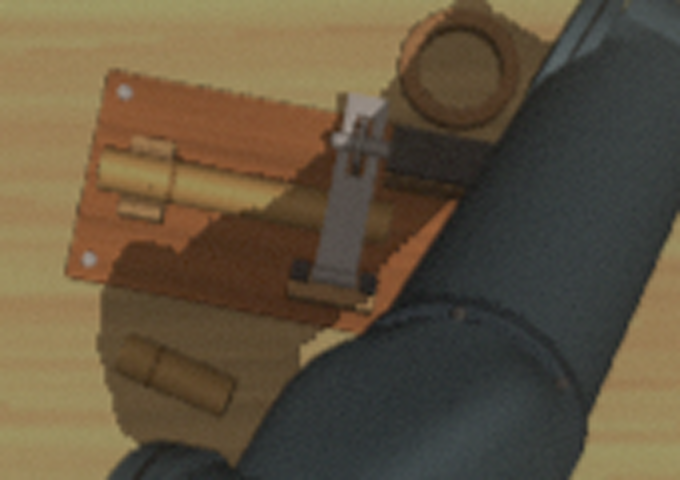

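Pin tip is passing through the staple above the strap (top view ~(345,145)). Continue in small steps, watching force.

```bash
python3 -m crank '[{"rotation":[0,0,0],"translation":[0.7,4,0],"hand":-1},{"rotation":[0,0,0],"translation":[0.5,3,0],"hand":-1},{"rotation":[0,0,0],"translation":[0,0,0],"hand":-1}]'
python3 -m crank '[{"rotation":[0,0,0],"translation":[0.3,1.5,0],"hand":-1},{"rotation":[0,0,0],"translation":[0.3,1.5,0],"hand":-1},{"rotation":[0,0,0],"translation":[0,0,0],"hand":-1}]'
```

```text
time: 15.18
position: [581.7, -135.4, 238.6]
tool_rot: [[0.0, 0.983, -0.182], [0.0, -0.182, -0.983], [-1.0, -0.0, -0.0]]
force: [-0.4, 0.3, -0.5]
finger_gap: 0.0
time: 15.43
position: [582.2, -132.8, 238.7]
tool_rot: [[0.0, 0.983, -0.183], [0.0, -0.183, -0.983], [-1.0, 0.0, -0.0]]
force: [0.1, -0.4, 0.4]
finger_gap: 0.1
```

```bash
python3 -m crank '[{"rotation":[0,0,0],"translation":[0.2,1,0],"hand":-1},{"rotation":[0,0,0],"translation":[0,0,0],"hand":-1},{"rotation":[0,0,0],"translation":[0,0,0],"hand":-1}]'
```

```text
time: 15.68
position: [582.4, -132.2, 238.7]
tool_rot: [[0.0, 0.983, -0.183], [-0.0, -0.183, -0.983], [-1.0, 0.0, 0.0]]
force: [-0.4, -1.3, -0.3]
finger_gap: 0.4
```

```bash
for i in 1 2; do python3 -m crank '[{"rotation":[0,0,0],"translation":[0.2,1,0],"hand":-1},{"rotation":[0,0,0],"translation":[0,0,0],"hand":-1},{"rotation":[0,0,0],"translation":[0,0,0],"hand":-1}]' | grep -E 'pos|force'; done
```

```text
position: [582.4, -132.0, 238.8]
force: [-0.0, -4.2, -0.2]
position: [582.4, -131.7, 238.8]
force: [-1.2, -7.1, -2.2]
```

```bash
python3 -m crank '[{"rotation":[0,0,0],"translation":[0.3,1.5,0],"hand":-1},{"rotation":[0,0,0],"translation":[0,0,0],"hand":-1},{"rotation":[0,0,0],"translation":[0,0,0],"hand":-1}]'
python3 -m crank '[{"rotation":[0,0,0],"translation":[-1,-6,0],"hand":-1},{"rotation":[0,0,0],"translation":[-5,-25,0],"hand":-1},{"rotation":[0,0,0],"translation":[-7,-35,0],"hand":-1},{"rotation":[0,0,0],"translation":[0,-20,30],"hand":-1},{"rotation":[0,0,0],"translation":[0,0,40],"hand":-1}]'
python3 -m crank '[{"rotation":[0,0,0],"translation":[0,0,40],"hand":-1},{"rotation":[0,0,0],"translation":[-7,-38,0],"hand":-1},{"rotation":[0,0,0],"translation":[-7,-38,0],"hand":-1},{"rotation":[0,0,0],"translation":[-7,-38,0],"hand":-1},{"rotation":[0,0,0],"translation":[0,0,0],"hand":-1}]'
python3 - <<'E'
from station import env
from h import *
for c in('side','top'):
  im=env.camera(c);cv2.imwrite(f'pics/{c}9.png',im)
  y0,x0,w,h=(130,210,150,150) if c=='side' else (140,170,170,120)
  cv2.imwrite(f'pics/{c}9z.png',cv2.resize(im[y0:y0+h,x0:x0+w],None,fx=4,fy=4,interpolation=cv2.INTER_CUBIC))
  o=env.get_obs();print(o['position'],cr(o['position']),o['time'],o['force'])
E
```

```text
time: 16.43
position: [582.4, -131.4, 238.8]
tool_rot: [[0.0, 0.983, -0.185], [-0.004, -0.185, -0.983], [-1.0, 0.001, 0.004]]
force: [-1.1, -9.3, -1.7]
finger_gap: 0.0
time: 16.85
position: [567.3, -218.9, 307.1]
tool_rot: [[-0.006, 0.982, -0.189], [-0.001, -0.189, -0.982], [-1.0, -0.006, 0.002]]
force: [1.7, -0.8, 0.6]
finger_gap: 0.0
time: 17.27
position: [545.3, -336.6, 349.9]
tool_rot: [[-0.0, 0.981, -0.192], [-0.006, -0.192, -0.981], [-1.0, 0.001, 0.006]]
force: [-1.1, -2.4, 0.1]
finger_gap: 0.2
[ 546.7845337  -332.99868416  349.21599945] [  46.80724122 -329.83698185  349.21599945] 17.3167 [0.38438527 0.70906748 0.00211429]
[ 548.18727647 -330.05656391  348.67200695] [  47.64483968 -326.68703143  348.67200695] 17.3667 [ 0.36036259 -0.23045811 -0.2962747 ]
```

View pics/side9z.png

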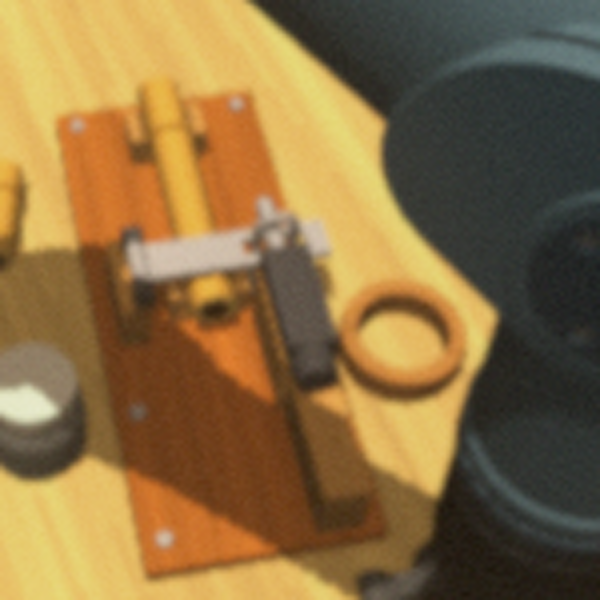

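View pics/top9z.png

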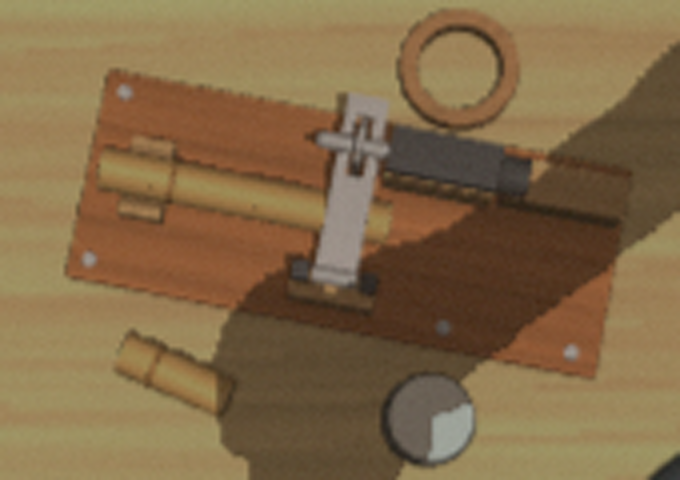

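```bash
python3 - <<'E'
from station import env
from h import *
m=env.camera_model('top')
for n,u,z in(('head out',(531,178),73),('tip',(315,138),72.5),('tubeL',(100,168),40),('tubeR',(391,221),40),('hasp end',(365,94),60)): print(n,cr(toz(m,((u[0]-1.5)/4+170,(u[1]-1.5)/4+140),z)).round(1))
E
```

```text
head out [  43.9 -115.3   73. ]
tip [43.6 31.6 72.5]
tubeL [  1.5 173.4  40. ]
tubeR [  2.6 -29.   40. ]
hasp end [82.   4.4 60. ]
```

```bash
python3 - <<'E'
from station import env
print(env.job_done(), env.get_obs()['time'])
E
```

```text
the job is handed in; nothing more can be done
the job is handed in; nothing more can be done
```

The job is done and handed in at about 17.4 s of the 64 s allowed. The long tube lies in both V-blocks and is released. The hasp is down over the staple, and the steel pin is pushed through until its head meets the guide.

Last checks, with positions measured in the top picture:

- **Tube:** its ends are at about y +173 and −29, so its centre is near y 72 against 70. About 1 mm of that is camera bias, so it may sit 1 to 2 mm off centre; I left it there.
- **Hasp:** it came to its stop with the fingertips at z of about 63, the height of a closed strap, under roughly 15 N. The pictures show the staple through the slot.
- **Pin:** the outer face of the head is at y −115.3 (home is −115) and the tip is at y +31.6 (home is 30). At the end the push force rose to about 9 N with almost no further travel.
- **Other things:** I saw no shift in the stub, jar and tape ring by eye. I did not check the others at the end.
- **Disagreements:** the wrist camera's readings were up to about 9 mm off in x while the arm was still settling. I relied on the top camera for the final figures.

The arm was clear of everything when I handed in.

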